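Assemble the eye model with the cataract lens

TASK

Set up the take-apart eye model so that we can show the next patient what a cataract is. Into the rear half of the eyeball on the black stand put, one after another, the big pale-blue vitreous body, the cloudy brown lens in the hollow on its top, the iris ring over that lens, and last the white front shell with the cornea, each part level and fully home so that the eyeball is closed. Leave the healthy clear lens and the other things on the desk standing where they are.

Things in the scene. Friction and masses are not known exactly. Their poses are not given: they have to be found in the camera images.
- stand: Fixed black round foot (84 mm) with the open rear half of the eyeball on it: a white cup, orange inside, mouth up. Origin: centre of the foot's underside on the desk; z up, the cup's axis. Cup outside 60 mm, inside 53 mm at the mouth, rim 53 mm and flat inner floor 29 mm above the origin; rounded inside.
- vitreous: Translucent pale-blue rounded block, 50 mm wide, 38 mm high, upright, 42-84 g. Origin: centre of underside, z up. Ball-shaped below, plain cylinder 22-33 mm up (grip it there, over 24 mm up: the lower 24 mm enter the cup). Bevel to a shoulder at 35 mm, on it a collar 34 mm wide up to 38 mm with a 27 mm wide, 3.5 mm deep hollow for the lens. Home: 29 mm above the stand's origin.
- cataract_lens: Brown opaque double-domed disc, 25 mm wide, 12 mm thick, lying on its flat underside (16 mm wide), 10-21 g. Origin: centre of underside, z up. Its side is a plain cylinder 4-8.5 mm up; grip it there with fingertips 4 mm up or more, as the lower 3.5 mm go into the hollow of the vitreous body. Home: 34.5 mm above the origin of the vitreous body.
- clear_lens: Healthy lens, clear and almost colourless, else shaped like the brown one (25 mm wide, 12 mm thick; origin at the centre of its underside). Loose, not needed; it stays where it lies.
- iris: Ring with a blue top and a round pupil hole (12 mm), 43 mm wide, 14.3 mm high, hollow below (38 mm inside), 14-28 g. Origin: centre of underside, z up. Side: plain dark red-brown cylinder 0-8 mm up (grip here), then tapering to 34 mm. It goes over the lens and round the collar (34 mm) and stands on the shoulder of the vitreous body. Home: 35 mm above the origin of the vitreous body.
- front_shell: White dome with fine red vessels and a clear bulging cornea on top, standing mouth down; hollow, 60 mm wide outside, 53 mm inside, 44.5 mm high, 35-70 g. Origin: centre of the mouth (underside), z up. Side: plain cylinder 0-11 mm up (grip here), ball-shaped above. It goes over the iris and vitreous body onto the rim of the rear half. Home: 53 mm above the stand's origin.
- glasses_case: Teal hard spectacle case, closed, 162 mm long (its y), 67 mm wide, 43 mm high, loose bystander; origin at the centre of its underside.
- contact_lens_case: Contact lens case with one blue and one white cap, 68 mm long (its y), 30 mm wide, 19 mm high, loose bystander; origin at the centre of its underside.
- eye_drops: Small white dropper bottle with red cap and band, 22 mm across, 58 mm high, upright, loose bystander, alone on the free desk top left of the parts (a like one far back by the clear box is another); origin at the centre of its underside.
Things that resemble listed ones, but are neither listed nor needed, are in the scene too. Leave any green or pink look-alike of the vitreous alone.

How it is judged (in metres and radians):
On the way, in this order (a step that is already met when the one before it is completed fails the run):
1. the vitreous body sits level on the floor of the rear half of the eyeball (horizontal distance between vitreous and stand below 0.005 m and z of vitreous in the frame of stand between 0.026 and 0.032 m and angle between vitreous's own z axis and vertical below 0.12 rad), for 0.2 s.
2. the brown lens lies in the hollow on top of the vitreous body (horizontal distance between cataract_lens and stand below 0.007 m and z of cataract_lens in the frame of stand between 0.0605 and 0.0665 m and angle between cataract_lens's own z axis and vertical below 0.12 rad), for 0.2 s.
3. the iris stands over the lens on the shoulder of the vitreous body (horizontal distance between iris and stand below 0.007 m and z of iris in the frame of stand between 0.061 and 0.067 m and angle between iris's own z axis and vertical below 0.12 rad), for 0.2 s.
4. the front shell stands on the rim of the rear half and closes the eyeball (horizontal distance between front_shell and stand below 0.006 m and z of front_shell in the frame of stand between 0.05 and 0.056 m and angle between front_shell's own z axis and vertical below 0.12 rad), for 0.2 s.
At the end, for the whole second after the job is handed in: All four parts at rest, level (0.12 rad), within 3 mm of their home heights over the stand's origin (vitreous body 29, brown lens 63.5, iris 64, front shell 53 mm) and centred on its axis within 5 mm (vitreous body), 7 mm (lens, iris), 6 mm (shell) (all of step 1 and all of step 2 and all of step 3 and all of step 4 and linear speed of each of vitreous, cataract_lens, iris, front_shell below 0.02 m/s); the robot touches nothing.
It fails at once if the clear lens was displaced by more than 3 cm or tipped over (distance of clear_lens from where it was at the start of the episode above 0.03 m or angle between clear_lens's own z axis and vertical above 0.6 rad).
It fails at once if the glasses case was displaced by more than 3 cm or tipped over (distance of glasses_case from where it was at the start of the episode above 0.03 m or angle between glasses_case's own z axis and vertical above 0.6 rad).
It fails at once if the contact lens case was displaced by more than 3 cm or tipped over (distance of contact_lens_case from where it was at the start of the episode above 0.03 m or angle between contact_lens_case's own z axis and vertical above 0.6 rad).
It fails at once if the eye drops bottle was displaced by more than 3 cm or tipped over (distance of eye_drops from where it was at the start of the episode above 0.03 m or angle between eye_drops's own z axis and vertical above 0.6 rad).
It also fails if it takes over 99 s, if anything falls off the work surface, if the arm or the gripper's body presses on something with over 40 N, if the wrist force passes 120 N, or if a joint passes its speed limit or range.

ROBOT

A 6-joint arm with a two-finger parallel gripper is mounted at the origin on a cart in front of the work surface, level with it; the furniture and walls round the work are solid. World frame = base frame: x ahead of the robot, y to its left, z up, the work surface at z = 0. Lengths are in mm, angles in degrees, forces in N, time in s.
With the tool pointing down it reaches from about 350 to 850 mm from the base axis. Payload 8.1 kg.
Tool frame: the origin (TCP) lies midway between the tips of the shut fingers; the grasp point (between the pads) lies 19 mm behind it; z points along the fingers, y is the line along which they close (so a half turn about z gives the same grasp; the last joint's range is limited). The gripper opens to 93 mm and grips with 3 to 60 N. Pads are 15 mm wide; open, the fingers measure 128 mm over their backs; the gripper's body (75 mm by 188 mm) begins 65 mm behind the grasp point.
Start: joints at [66.383, 7.471, 85.268, -0, 87.261, -4.893], TCP at [192.587, 568.257, 218.635] pointing down, gripper open.
Joint ranges: [-169.43, 169.43], [-51.17, 129.36], [1.28, 143.12], [-76.62, 256.62], [0, 156.53], [-152.29, 152.29]. Speed limits (degrees/s): [136.94, 136.94, 159.86, 180, 180, 180].

INTERFACE

Orientations are given as a 3x3 rotation matrix whose columns are the frame's x, y, z axes.
In Python, from station import status, cams, close_job gives the robot as it stands. The module is installed in compiled form; this text tells all that it offers.
- The arm moves only by the tool step_arm, never from a script. Its argument "steps" is a list of rows, each a list of 7 numbers: the shift along the tool's x, y, z each as a share of 500 mm, from -1 to 1, then the turn, a rotation vector about the tool's x, y, z each as a share of 180 degrees, from -1 to 1, then the opening, from 0 (shut) to 1 (fully open). In form: [[dx, dy, dz, wx, wy, wz, grip], ...]. A call has 1 to 10 rows; each row is the pose to reach, as a shift and turn from the pose commanded when the call began, along the tool's axes at that moment, turning the shorter way round; what a row does not reach only later rows make up. A row lasts 1/12 s, in which the tool goes at most 41.7 mm and 7.16 degrees, less where a joint would pass 70% of its speed; a pose out of reach is approached as far as the arm can. A call with a number of a shift or a turn outside -1 to 1 is refused whole. A call with a gripper value outside its range is refused whole. The fingers move at their own pace and stop on an object; the grip force is fixed at half the most. Time passes only in rows, so rows that repeat a pose let the fingers close. It gives the time, the measured TCP pose, the force, the opening and the grip force at its end, in the units of the state.
- status.sense(): the state, without advancing time (a new reading comes with each control period).
- cams.snapshot(name): name is "scene" or "top"; returns a dict with "pixels" (420x560x3 uint8, red, green, blue), "z_map" (420x560 float32, mm along the optical axis (not along the pixel's ray), 0 where there is no reading), "vertical_fov" (degrees; the focal length in pixels is half the picture's height over the tangent of half this angle, whatever the lens; pixels are square), "cx", "cy" (the principal point, pixels), "extrinsics" (4x4, takes a point from camera to world coordinates). Camera axes: x right, y up, looking along -z (the intrinsics and any distortion apply to the point x, -y, -z); pixel columns grow to the right and rows downward; lengths in mm; the calibration is good to about 2 mm. A picture is of the moment at which its call begins.
- close_job(): hands the job in; it is judged then, once.
The state is a dict: "t": time; "qpos": joint angles; "dq": joint speeds; "effort": joint torques, N m; "ee_pos": TCP position; "ee_rot": TCP orientation; "ft_force": force on the tool from outside, world axes, zero at the start; "moment": the same for the moment, N m; "gripper_width": finger opening in mm; "grasp_force": force on a finger pad.
Only numpy, scipy, OpenCV 4.12 (cv2) and the standard library are available. Lean on these libraries where they do the work, as an engineer would, in place of code of your own. Each camera call takes 0.05 s, during which the arm holds its last target. There are 200 camera calls.

## Working session

There is one attempt and no reset: what is moved stays moved. The work goes in short steps, Python scripts to look and compute and a tool call to move; the robot and the scene stay as the last step left them, time stands still between calls to the robot, and variables do not carry over. Pictures are saved under pics/ and viewed, at most 14 in all, crops included, and the job is handed in when it is done.

Besides the shell and the picture viewer there is one more tool, called after "Call:" in YAML: its name, and indented under it one key for each argument. step_arm: Moves the arm, as the interface text tells. Shift numbers are shares of 500 mm and turn numbers shares of 180 degrees, none past 1 either way. Its arguments: {"type":"object","properties":{"steps":{"type":"array","items":{"type":"array","items":{"type":"number"}}}},"required":["steps"]}

```bash
mkdir -p pics; cat > h.py <<'E'
import numpy as np, cv2, pickle
from station import status, cams
def snap(n, f=None):
    s=cams.snapshot(n); pickle.dump(s,open(f'{n}.pkl','wb'))
    if f: cv2.imwrite(f'pics/{f}.png', s['pixels'][:,:,::-1])
    return s
def load(n): return pickle.load(open(f'{n}.pkl','rb'))
def F(s): return s['pixels'].shape[0]/2/np.tan(np.radians(s['vertical_fov'])/2)
def ray(s,u,v):
    f=F(s); d=np.array([(u-s['cx'])/f,-(v-s['cy'])/f,-1.0]); E=s['extrinsics']
    return E[:3,3], E[:3,:3]@d
def plane(s,u,v,z):
    o,d=ray(s,u,v); return o+d*(z-o[2])/d[2]
def cloud(s):
    h,w=s['z_map'].shape; u,v=np.meshgrid(np.arange(w),np.arange(h)); f=F(s); z=s['z_map']
    P=np.stack([(u-s['cx'])/f*z,-(v-s['cy'])/f*z,-z],-1); E=s['extrinsics']
    return P@E[:3,:3].T+E[:3,3]
E
python3 - <<'E'
from h import *
for n in ('scene','top'):
    s=snap(n,n+'0'); print({k:v for k,v in s.items() if k not in('pixels','z_map')})
print(status.sense())
E
```

```text
{'vertical_fov': 43.16559616926461, 'cx': 269.264760938831, 'cy': 214.24623086818102, 'extrinsics': array([[ 8.81758838e-01,  3.39493345e-01, -3.27483772e-01,
        -6.32971979e+01],
       [-4.71145921e-01,  6.00219907e-01, -6.46341694e-01,
        -8.28201207e+02],
       [-2.28664250e-02,  7.24210144e-01,  6.89200112e-01,
         1.14185719e+03],
       [ 0.00000000e+00,  0.00000000e+00,  0.00000000e+00,
         1.00000000e+00]])}
{'vertical_fov': 51.54661986136089, 'cx': 273.96212696921356, 'cy': 204.2376120976367, 'extrinsics': array([[-3.57630012e-03,  9.89269608e-01, -1.46057704e-01,
         3.09736146e+02],
       [-9.99882673e-01, -1.36204699e-03,  1.52573180e-02,
         2.48966911e+02],
       [ 1.48946635e-02,  1.46095132e-01,  9.89158411e-01,
         1.09607643e+03],
       [ 0.00000000e+00,  0.00000000e+00,  0.00000000e+00,
         1.00000000e+00]])}
{'t': 0.1, 'qpos': array([ 6.63826826e+01,  7.51005587e+00,  8.53210588e+01, -1.00116769e-03,
        8.72610359e+01, -4.89384581e+00]), 'dq': array([-0.06746746, -0.08028714, -0.13227115, -0.04282848, -0.08622644,
        0.00460819]), 'effort': array([ 1.45853170e-03, -5.61331558e+01, -4.93101239e+01,  7.71080889e-02,
        2.87414395e-02,  3.02476359e-06]), 'ee_pos': array([192.39491638, 567.79556189, 217.71888467]), 'ee_rot': array([[-9.47079092e-01,  3.20999687e-01, -6.28347044e-04],
       [ 3.21000279e-01,  9.47077942e-01, -1.48061157e-03],
       [ 1.19817774e-04, -1.60395584e-03, -9.99998706e-01]]), 'ft_force': array([0.13358889, 0.50722038, 0.47779881]), 'moment': array([-0.01121502, -0.02671317,  0.02262824]), 'grasp_force': 0.0, 'gripper_width': 92.79219649632027}
```

View pics/scene0.png

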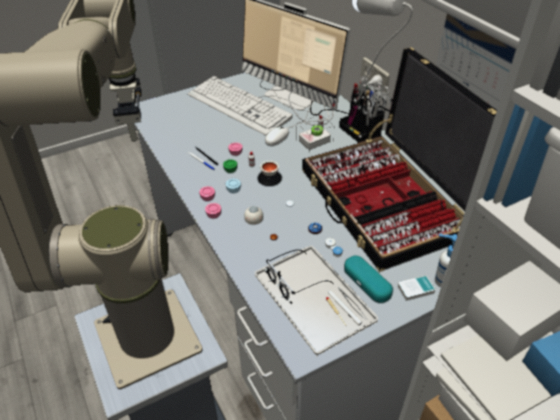

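View pics/top0.png

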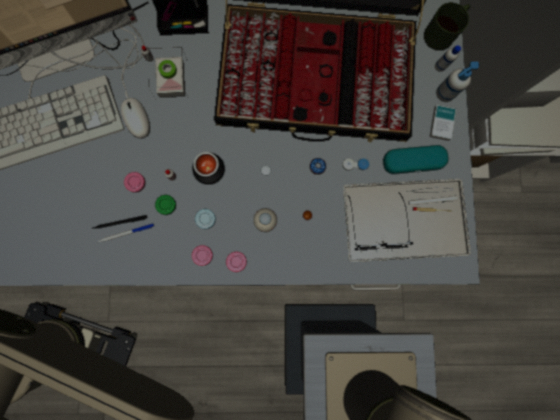

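Top view candidates: the pale-blue body at (205,218) is the vitreous. Its look-alikes are pink at (202,255), (236,262) and (134,182), green at (165,205), and a green thing on the box at (168,68). The brown lens is at (307,215) and the clear lens at (266,170). The iris is at (318,166); the blue cap at (363,164) resembles it. The shell is at (264,219) and the stand at (207,166). Next is a close crop to check the choice.

```bash
python3 - <<'E'
from h import *
s=load('top'); P=cloud(s)
c=s['pixels'][145:280,115:385,::-1]; cv2.imwrite('pics/crop0.png',cv2.resize(c,(800,400),interpolation=cv2.INTER_CUBIC))
for nm,(u,v,r) in dict(vit=(205,218,16),stand=(207,166,22),lens=(307,215,9),clear=(266,170,9),iris=(318,166,13),shell=(264,219,17),drops=(168,174,9)).items():
    Q=P[v-r:v+r+1,u-r:u+r+1].reshape(-1,3); Q=Q[Q[:,2]>-50]
    b=np.percentile(Q[:,2],[2,50,98]); print(nm,'z',b.round(1),'plane0',plane(s,u,v,0).round(0),
     [ (t,Q[Q[:,2]>t][:, :2].mean(0).round(1), np.ptp(Q[Q[:,2]>t][:,:2],axis=0).round(0)) for t in (3,6,25,45) if (Q[:,2]>t).sum()>4])
sc=load('scene');PS=cloud(sc)
for nm,(u,v,r) in dict(vit=(233,185,12),stand=(269,172,17),lens=(274,237,6),iris=(315,228,9),shell=(254,214,13)).items():
    Q=PS[v-r:v+r+1,u-r:u+r+1].reshape(-1,3)
    print('S',nm,[ (t,Q[Q[:,2]>t][:, :2].mean(0).round(1), np.ptp(Q[Q[:,2]>t][:,:2],axis=0).round(0),Q[:,2].min().round(1),Q[:,2].max().round(1)) for t in (3,6,25,45) if (Q[:,2]>t).sum()>4])
E
```

```text
vit z [-2.8  2.5 40.4] plane0 [437. 407.   0.] [(3, array([432.4, 401.4]), array([167., 198.])), (6, array([429.4, 400.8]), array([164., 196.])), (25, array([429.2, 400.7]), array([145., 180.])), (45, array([309.7, 249. ]), array([0., 0.]))]
stand z [-2.5  3.5 55.3] plane0 [571. 404.   0.] [(3, array([559.5, 397.9]), array([319., 213.])), (6, array([555.9, 396.2]), array([318., 210.])), (25, array([559.4, 398.7]), array([284., 182.])), (45, array([546.6, 391.4]), array([284., 182.]))]
lens z [-2.7  1.8 14.5] plane0 [444. 148.   0.] [(3, array([442.9, 150.8]), array([157., 124.])), (6, array([441.2, 151.7]), array([154., 110.]))]
clear z [-2.7  1.8 15. ] plane0 [561. 252.   0.] [(3, array([551.2, 253.7]), array([274.,  46.])), (6, array([545.2, 254.6]), array([260.,  28.]))]
iris z [-2.4  2.3 17.6] plane0 [571. 118.   0.] [(3, array([564.1, 122.4]), array([295., 165.])), (6, array([562.9, 124.1]), array([281., 163.]))]
shell z [-2.8  2.9 45. ] plane0 [434. 257.   0.] [(3, array([428.8, 256.6]), array([167.,  86.])), (6, array([426.1, 256.1]), array([164.,  83.])), (25, array([427. , 2
[... 992 characters left out ...]
143. ]), array([39., 30.]), np.float64(-8.4), np.float64(15.8)), (6, array([441., 143.]), array([20., 22.]), np.float64(-8.4), np.float64(15.8))]
S iris [(3, array([561.6, 106.3]), array([677., 988.]), np.float64(-9.1), np.float64(1141.9)), (6, array([561.1, 104.6]), array([654., 963.]), np.float64(-9.1), np.float64(1141.9))]
S shell [(3, array([417.6, 223.8]), array([ 556., 1163.]), np.float64(-10.2), np.float64(1141.9)), (6, array([415.2, 219.9]), array([ 518., 1104.]), np.float64(-10.2), np.float64(1141.9)), (25, array([410.7, 209.7]), array([ 516., 1104.]), np.float64(-10.2), np.float64(1141.9)), (45, array([  76.3, -521. ]), array([ 490., 1083.]), np.float64(-10.2), np.float64(1141.9))]
```

View pics/crop0.png

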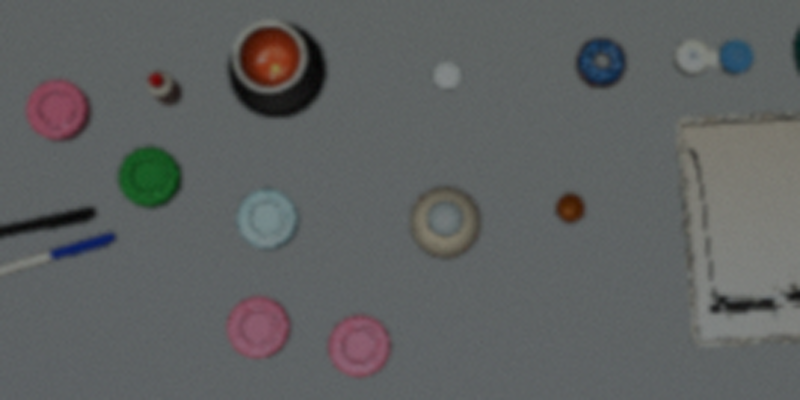

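The crop confirms the choice. At its scale the vitreous is at (267,218), the stand cup at (270,58), the shell at (445,222), the brown lens at (570,208), the iris at (600,62) and the clear lens at (447,75).

```bash
cat >> h.py <<'E'
def blob(s,u,v,r,z,thr=22,fn=None):
    """centre ray of colour blob differing from local background, 4x upscaled; returns xy on plane z, equivalent diameter"""
    u,v=int(round(u)),int(round(v))
    c=s['pixels'][v-r:v+r+1,u-r:u+r+1].astype(np.float32)
    bg=np.median(np.concatenate([c[0],c[-1],c[:,0],c[:,-1]]),0)
    d=np.linalg.norm(c-bg,axis=2) if fn is None else fn(c)
    k=8; D=cv2.resize(d,None,fx=k,fy=k,interpolation=cv2.INTER_CUBIC)
    cs,_=cv2.findContours((D>thr).astype(np.uint8),cv2.RETR_EXTERNAL,cv2.CHAIN_APPROX_NONE)
    q=max(cs,key=cv2.contourArea); (x,y),ax,a=cv2.fitEllipse(q)
    U=u-r+(x+.5)/k-.5; V=v-r+(y+.5)/k-.5
    p=plane(s,U,V,z); sc=np.linalg.norm(plane(s,U+1,V,z)-p)
    return p[:2].round(1),(np.array(ax)/k*sc).round(1),(round(U,2),round(V,2))
def zpts(s,u,v,r,lo,hi):
    P=cloud(s)[v-r:v+r+1,u-r:u+r+1].reshape(-1,3); m=s['z_map'][v-r:v+r+1,u-r:u+r+1].ravel()>0
    Q=P[m]; Q=Q[(Q[:,2]>lo)&(Q[:,2]<hi)]; return Q
def disc(Q):
    (x,y),r=cv2.minEnclosingCircle(Q[:,:2].astype(np.float32)); return Q[:,:2].mean(0).round(1),np.round([x,y,2*r],1),len(Q)
E
python3 - <<'E'
from h import *
s=load('top')
for nm,u,v,r,z in (('vit',205,218,15,28),('lens',307,215,9,6),('clear',266,170,9,6),('iris',318,166,13,6),('shell',264,219,17,11)):
    print('T',nm,blob(s,u,v,r,z),disc(zpts(s,u,v,r,6 if z<10 else 20,60)))
red=lambda c:c[...,0]-c[...,2]
print('T stand cup orange',blob(s,206,164,24,53,25,red),'rim pts',disc(zpts(s,206,164,20,46,60)))
print('foot', blob(s,207,167,26,4))
Q=zpts(s,206,164,20,49,60); A=np.c_[Q[:,:2]*2,np.ones(len(Q))]; print('lsq circ',np.linalg.lstsq(A,(Q[:,:2]**2).sum(1),rcond=None)[0])
s=load('scene')
for nm,u,v,r,z in (('vit',233,185,11,28),('lens',274,237,6,6),('iris',315,228,9,7),('shell',254,214,13,15)):
    print('S',nm,blob(s,u,v,r,z),disc(zpts(s,u,v,r,6 if z<10 else 20,60)))
print('S cup',blob(s,269,168,16,53,25,red),disc(zpts(s,269,170,17,48,60)))
for n in('top','scene'):
  P=zpts(load(n),235,205,20,-9,9) if n=='top' else zpts(load(n),255,190,20,-9,9); print(n,np.median(P[:,2]))
E
```

```text
T vit (array([432.6, 404.4]), array([45.1, 46.9]), (204.29, 218.32)) (array([431. , 402.9]), array([431.5, 403.9,  50.5]), 332)
T lens (array([443.6, 148.6]), array([27.9, 28.7]), (307.05, 214.8)) (array([442.9, 150.5]), array([449.7, 155.9,  41.4]), 78)
T clear (array([559.5, 253.8]), array([22.4, 22.8]), (265.38, 169.97)) (array([557.6, 254.9]), array([560.5, 258.7,  33.9]), 76)
T iris (array([570.3, 120.1]), array([46.8, 47.3]), (317.42, 165.85)) (array([567.8, 121.7]), array([560.8, 111.1,  67.6]), 208)
T shell (array([431. , 255.3]), array([57.9, 58.8]), (264.82, 219.63)) (array([429.2, 256.3]), array([429.9, 256.1,  58.5]), 418)
T stand cup orange (array([564. , 399.3]), array([49. , 49.9]), (205.96, 163.9)) rim pts (array([564.8, 402.3]), array([563.9, 401.2,  60.6]), 151)
foot (array([564.4, 400.6]), array([81.7, 85.4]), (208.15, 168.28))
lsq circ [ 5.63287094e+02  4.00885711e+02 -4.77215384e+05]
S vit (array([426.1, 389.4]), array([49.8, 54.3]), (233.15, 186.29)) (array([428.4, 393.1]), array([427.1, 395.9,  55.4]), 158)
S lens (array([441.7, 145.4]), array([26.7, 30.5]), (273.48, 236.73)) (array([441., 143.]), array([439.5, 144.2,  25.5]), 35)
S iris (array([566.6, 114.8]), array([41.7, 50.2]), (314.8, 228.21)) (array([567.1, 113.6]), array([568.9, 116.8,  43.2]), 104)
S shell (array([427.2, 244.5]), array([58. , 65.5]), (253.91, 216.1)) (array([425.6, 242.6]), array([429.2, 247.4,  58.6]), 192)
S cup (array([559.8, 391.5]), array([34.9, 52.9]), (269.17, 167.02)) (array([562.3, 399.3]), array([551.3, 424.1, 124.1]), 55)
top 1.2536005184066425
scene -1.4397179003487963
```

Call:
step_arm:
  steps:
    - [-0.56,-0.156,0.155,0,0,-0.104,1]
    - [-0.56,-0.156,0.155,0,0,-0.104,1]
    - [-0.56,-0.156,0.155,0,0,-0.104,1]
    - [-0.56,-0.156,0.155,0,0,-0.104,1]
    - [-0.56,-0.156,0.155,0,0,-0.104,1]
    - [-0.56,-0.156,0.155,0,0,-0.104,1]
    - [-0.56,-0.156,0.155,0,0,-0.104,1]
    - [-0.56,-0.156,0.155,0,0,-0.104,1]
    - [-0.56,-0.156,0.155,0,0,-0.104,1]
    - [-0.56,-0.156,0.155,0,0,-0.104,1]

```text
t: 0.93
ee_pos: [432.5, 404.0, 140.5]
ee_rot: [[-1.0, 0.002, -0.002], [0.002, 1.0, -0.001], [0.002, -0.001, -1.0]]
ft_force: [-0.1, 0.2, -0.3]
gripper_width: 92.9
grasp_force: 0.0
```

```bash
python3 - <<'E'
from h import *
a=snap('scene');b=snap('top'); q=status.sense(); print(q['t'],q['ee_pos'],q['ee_rot'].round(3))
c=cv2.resize(a['pixels'][90:220,170:320,::-1],None,fx=4,fy=4,interpolation=cv2.INTER_CUBIC)
d=cv2.resize(b['pixels'][140:290,120:270,::-1],(520,520),interpolation=cv2.INTER_CUBIC)
cv2.imwrite('pics/c1.png',c); cv2.imwrite('pics/d1.png',d)
# projected TCP
def proj(s,p):
    E=s['extrinsics'];x=E[:3,:3].T@(np.array(p)-E[:3,3]);f=F(s);return s['cx']+f*x[0]/-x[2], s['cy']-f*x[1]/-x[2]
for n,s in(('scene',a),('top',b)):print(n,[np.round(proj(s,q['ee_pos']+q['ee_rot']@np.array(o)),1) for o in((0,0,0),(0,46,0),(0,-46,0),(0,64,-84))])
E
```

```text
1.0333 [431.80876821 405.4627059  141.42176885] [[-1.    -0.001 -0.   ]
 [-0.001  1.     0.001]
 [ 0.     0.001 -1.   ]]
scene [array([230.1, 155. ]), array([223.9, 147.3]), array([236.5, 163. ]), array([219.2, 122.1])]
top [array([196.4, 212.8]), array([175.5, 212.9]), array([217.3, 212.8]), array([157.8, 207.6])]
```

View pics/c1.png

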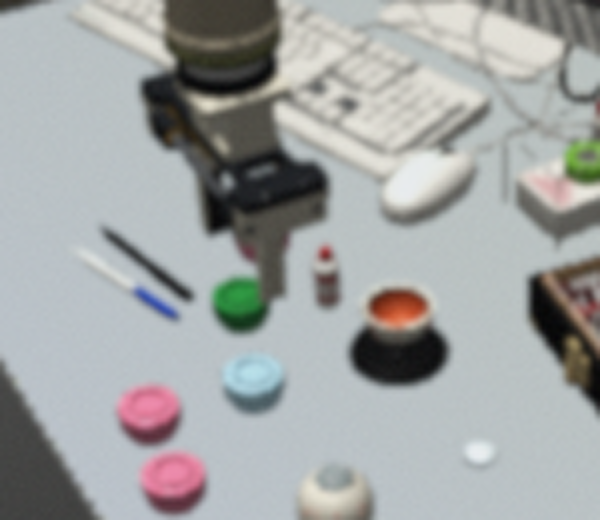

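The scene crop shows the right fingertip at image pixel (238,164.5), against a predicted (237.7,164.5) for its middle, with the vitreous at crop (253,380). Next I check the top view.

View pics/d1.png

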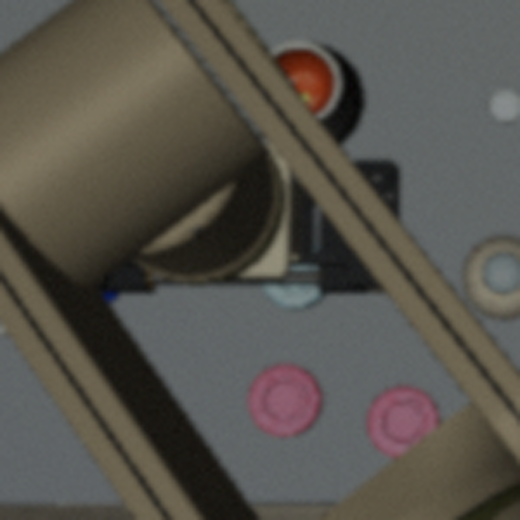

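```bash
python3 - <<'E'
from h import *
q=status.sense();print(q['ee_pos'])
for n,(u,v,r) in dict(scene=(233,140,30),top=(190,210,45)).items():
    s=load(n);Q=zpts(s,u,v,r,135,205)
    for lo,hi in((125,150),(150,175),(175,200),(200,225)):
        A=zpts(s,u,v,r,lo,hi)
        if len(A)>3: print(n,lo,len(A),np.percentile(A[:,:2],[3,50,97],axis=0).round(1).tolist())
E
```

```text
[431.80876821 405.4627059  141.42176885]
scene 125 24 [[423.2, 343.8], [428.9, 446.2], [438.0, 459.0]]
scene 150 77 [[421.7, 337.8], [426.8, 346.9], [441.3, 461.0]]
scene 175 76 [[421.9, 336.3], [429.1, 343.1], [440.1, 460.7]]
scene 200 41 [[398.8, 317.9], [428.3, 341.5], [455.3, 479.6]]
```

```bash
python3 - <<'E'
from h import *
s=load('top')
for z in (225,235): print(z,plane(s,235.4,205,z).round(1),plane(s,220,223.7,z).round(1),'expect y 311.5, x 394.3')
p=s['pixels'].astype(int)
print('col profile row 195',p[195,225:243].sum(1)); print('row profile col 228',p[215:232,228].sum(1))
E
```

```text
225 [436.9 313.5 225. ] [399. 344. 225.] expect y 311.5, x 394.3
235 [435.4 312.8 235. ] [398.  342.9 235. ] expect y 311.5, x 394.3
col profile row 195 [284 265 229 162 104  88 104 108 104 118 221 288 302 307 304 302 300 298]
row profile col 228 [289 291 277 270 236 186 134 104 142 216 284 306 295 299 301 300 301]
```

Call:
step_arm:
  steps:
    - [0.006,-0.009,0.12,0,0,0.39,0.8]
    - [0.006,-0.009,0.12,0,0,0.39,0.8]
    - [0.006,-0.009,0.12,0,0,0.39,0.8]
    - [0.006,-0.009,0.12,0,0,0.39,0.8]
    - [0.006,-0.009,0.12,0,0,0.39,0.8]
    - [0.006,-0.009,0.12,0,0,0.39,0.8]
    - [0.006,-0.009,0.12,0,0,0.39,0.8]
    - [0.006,-0.009,0.12,0,0,0.39,0.8]
    - [0.006,-0.009,0.12,0,0,0.39,0.8]
    - [0.006,-0.009,0.12,0,0,0.39,0.8]

```text
t: 1.87
ee_pos: [428.5, 401.8, 81.9]
ee_rot: [[-0.335, 0.942, 0.001], [0.942, 0.335, 0.001], [0.001, 0.001, -1.0]]
ft_force: [0.6, -0.2, -0.9]
gripper_width: 74.2
grasp_force: 0.0
```

Call:
step_arm:
  steps:
    - [0,0,0.03,0,0,0.11,0.8]
    - [0,0,0.06,0,0,0.11,0.8]
    - [0,0,0.09,0,0,0.11,0.8]
    - [0,0,0.107,0,0,0.11,0.8]
    - [0,0,0.107,0,0,0.11,0.8]
    - [0,0,0.107,0,0,0.11,0.8]

```text
t: 2.37
ee_pos: [428.8, 400.7, 27.8]
ee_rot: [[-0.005, 1.0, -0.001], [1.0, 0.005, -0.0], [-0.0, -0.001, -1.0]]
ft_force: [0.5, -0.2, 0.8]
gripper_width: 74.2
grasp_force: 0.0
```

Call:
step_arm:
  steps:
    - [0,0,0.002,0,0,0,0.4]
    - [0,0,0.002,0,0,0,0.4]
    - [0,0,0.002,0,0,0,0.4]
    - [0,0,0.002,0,0,0,0.4]
    - [0,0,0.002,0,0,0,0.4]
    - [0,0,0.002,0,0,0,0.4]

```text
t: 2.87
ee_pos: [430.2, 400.3, 27.3]
ee_rot: [[0.0, 1.0, 0.001], [1.0, -0.0, 0.001], [0.001, 0.001, -1.0]]
ft_force: [0.6, -0.6, 2.3]
gripper_width: 48.9
grasp_force: 30.0
```

Call:
step_arm:
  steps:
    - [0,0,0,0,0,0,0.75]
    - [0,0,0,0,0,0,0.75]
    - [0,0,0,0,0,0,0.75]
    - [0,0,0,0,0,-0.2,0.75]
    - [0,0,0,0,0,-0.2,0.75]
    - [0,0,0,0,0,-0.2,0.75]
    - [0,0,0,0,0,-0.2,0.75]
    - [0,0,0,0,0,-0.2,0.75]
    - [0,0,0,0,0,-0.2,0.75]

```text
t: 3.62
ee_pos: [429.5, 399.8, 26.3]
ee_rot: [[-0.593, 0.805, -0.0], [0.805, 0.593, -0.0], [-0.0, -0.001, -1.0]]
ft_force: [-0.5, 1.2, 0.2]
gripper_width: 70.0
grasp_force: 0.0
```

Call:
step_arm:
  steps:
    - [0,0,0,0,0,-0.3,0.75]
    - [0,0,0,0,0,-0.3,0.75]
    - [0,0,0,0,0,-0.3,0.75]
    - [0,0,0,0,0,-0.3,0.75]
    - [0,0,0,0,0,-0.3,0.75]
    - [0,0,0,0,0,-0.3,0.75]
    - [0,0,0,0,0,-0.3,0.75]
    - [0,0,0,0,0,-0.3,0.75]
    - [0,0,0,0,0,-0.3,0.75]

```text
t: 4.37
ee_pos: [429.6, 399.9, 26.4]
ee_rot: [[-1.0, 0.001, -0.0], [0.001, 1.0, -0.0], [0.0, -0.0, -1.0]]
ft_force: [-0.8, -0.5, -0.0]
gripper_width: 69.8
grasp_force: 0.0
```

Call:
step_arm:
  steps:
    - [0,0,0,0,0,0,0.4]
    - [0,0,0,0,0,0,0.4]
    - [0,0,0,0,0,0,0.4]
    - [0,0,0,0,0,0,0.4]
    - [0,0,0,0,0,0,0.4]
    - [0,0,0,0,0,0,0.4]

```text
t: 4.87
ee_pos: [429.7, 400.0, 26.6]
ee_rot: [[-1.0, 0.001, -0.0], [0.001, 1.0, 0.0], [0.0, 0.0, -1.0]]
ft_force: [-0.6, 0.9, 0.3]
gripper_width: 48.7
grasp_force: 30.0
```

Call:
step_arm:
  steps:
    - [0,0,0,0,0,0,0.75]
    - [0,0,0,0,0,0,0.75]
    - [0,0,0,0,0,0,0.75]
    - [0,0,-0.2,0,0,0,0.75]
    - [0,0,-0.2,0,0,0,0.75]
    - [0,0,-0.2,0,0,0,0.75]

```text
t: 5.37
ee_pos: [431.7, 401.5, 132.4]
ee_rot: [[-1.0, 0.0, 0.005], [0.0, 1.0, 0.004], [-0.005, 0.004, -1.0]]
ft_force: [-0.1, 0.5, 1.2]
gripper_width: 69.8
grasp_force: 0.0
```

Call:
step_arm:
  steps:
    - [0.44,0.32,-0.16,0,0,0,0.75]
    - [0.44,0.32,-0.16,0,0,0,0.75]
    - [0.44,0.32,-0.16,0,0,0,0.75]
    - [0.44,0.32,-0.16,0,0,0,0.75]
    - [0.44,0.32,-0.16,0,0,0,0.75]
    - [0.44,0.32,-0.16,0,0,0,0.75]
    - [0.44,0.32,-0.16,0,0,0,0.75]
    - [0.44,0.32,-0.16,0,0,0,0.75]

```text
t: 6.03
ee_pos: [205.0, 564.0, 209.5]
ee_rot: [[-1.0, -0.005, -0.0], [-0.005, 1.0, 0.005], [0.0, 0.005, -1.0]]
ft_force: [-0.0, 0.1, 0.3]
gripper_width: 69.6
grasp_force: 0.0
```

```bash
cat > meas.py <<'E'
from h import *
red=lambda c:c[...,0]-c[...,2]
def rim(s,u,v,r):
    Q=zpts(s,u,v,r,48,60); Q=Q[np.linalg.norm(Q[:,:2]-np.median(Q[:,:2],0),axis=1)<45]
    A=np.c_[Q[:,:2]*2,np.ones(len(Q))]; c=np.linalg.lstsq(A,(Q[:,:2]**2).sum(1),rcond=None)[0]; return c[:2].round(1),len(Q)
R={}
for k in range(4):
    s=snap('top')
    for nm,u,v,r,z in (('vit',205,218,15,28),('lens',307,215,9,6),('clear',266,170,9,6),('iris',318,166,13,6),('shell',264,219,17,11),('foot',207,167,26,4)):
        R.setdefault('T '+nm,[]).append(blob(s,u,v,r,z)[0])
    R.setdefault('T cup',[]).append(blob(s,206,164,24,53,25,red)[0]); R.setdefault('T rim',[]).append(rim(s,206,164,20)[0])
    R.setdefault('T vitz',[]).append(disc(zpts(s,205,218,15,20,60))[1][:2])
    R.setdefault('T vitmean',[]).append(disc(zpts(s,205,218,15,20,60))[0])
    R.setdefault('T shellz',[]).append(disc(zpts(s,264,219,17,20,60))[0])
    s=snap('scene')
    for nm,u,v,r,z in (('vit',233,185,11,20),('lens',274,237,6,6),('iris',315,228,9,7),('shell',254,214,13,15)):
        R.setdefault('S '+nm,[]).append(blob(s,u,v,r,z)[0])
    R.setdefault('S cup',[]).append(blob(s,269,168,16,53,25,red)[0])
    R.setdefault('S vitz',[]).append(disc(zpts(s,233,185,12,32,60))[0])
    R.setdefault('S rim',[]).append(rim(s,269,170,17)[0])
for k,v in R.items(): print(k,np.mean(v,0).round(1),np.std(v,0).round(1))
print(status.sense()['t'])
E
python3 meas.py
```

```text
T vit [431.6 402.6] [0.2 0.7]
T lens [443.6 148.6] [0. 0.]
T clear [559.6 253.8] [0.1 0. ]
T iris [570.3 120. ] [0. 0.]
T shell [430.9 255.2] [0. 0.]
T foot [564.4 400.5] [0. 0.]
T cup [564.  399.3] [0. 0.]
T rim [563.2 401. ] [0.1 0.1]
T vitz [430.6 402.5] [0.1 0.2]
T vitmean [429.8 401.7] [0.  0.1]
T shellz [428.9 256.3] [0.2 0.2]
S vit [428.4 397.5] [0.  0.1]
S lens [441.6 145.4] [0. 0.]
S iris [566.6 114.8] [0. 0.]
S shell [427.3 244.5] [0.2 0.1]
S cup [559.8 391.4] [0. 0.]
S vitz [428.1 395.1] [0.5 0.3]
S rim [561.8 395.2] [0.5 0.4]
6.4333
```

```bash
python3 - <<'E'
from h import *
a=[]
for k in range(6):
    cams.snapshot('top'); q=status.sense(); a.append(q['ee_pos'])
print(np.round(a,2), np.mean(a,0)); print(q['qpos'])
E
```

```text
[[210.68 559.27 206.17]
 [210.57 559.42 206.31]
 [210.39 559.57 206.4 ]
 [210.28 559.68 206.49]
 [210.16 559.77 206.56]
 [210.   559.86 206.6 ]] [210.34739407 559.59497323 206.42188819]
[ 6.45260795e+01  7.47537734e+00  8.65199862e+01  1.12663714e-03
  8.60092976e+01 -2.54427800e+01]
```

Call:
step_arm:
  steps:
    - [-0.44,-0.32,0.16,0,0,0,0.75]
    - [-0.44,-0.32,0.16,0,0,0,0.75]
    - [-0.44,-0.32,0.16,0,0,0,0.75]
    - [-0.44,-0.32,0.16,0,0,0,0.75]
    - [-0.44,-0.32,0.16,0,0,0,0.75]
    - [-0.44,-0.32,0.16,0,0,0,0.75]
    - [-0.44,-0.32,0.16,0,0,0,0.75]
    - [-0.44,-0.32,0.16,0,0,0,0.75]
    - [-0.44,-0.32,0.16,0,0,0,0.75]
    - [-0.44,-0.32,0.16,0,0,0,0.75]

```text
t: 7.57
ee_pos: [429.6, 400.2, 126.8]
ee_rot: [[-1.0, 0.001, -0.0], [0.001, 1.0, 0.0], [0.0, 0.0, -1.0]]
ft_force: [0.3, -0.6, 0.0]
gripper_width: 69.8
grasp_force: 0.0
```

Call:
step_arm:
  steps:
    - [0,0,0.06,0,0,0,0.75]
    - [0,0,0.12,0,0,0,0.75]
    - [0,0,0.17,0,0,0,0.75]
    - [0,0,0.2,0,0,0,0.75]
    - [0,0,0.2,0,0,0,0.75]
    - [0,0,0.2,0,0,0,0.75]
    - [0,0,0.2,0,0,0,0.75]
    - [0,0,0.2,0,0,0,0.75]
    - [0,0,0.2,0,0,0,0.75]

```text
t: 8.32
ee_pos: [430.7, 401.2, 28.7]
ee_rot: [[-1.0, -0.0, 0.003], [-0.0, 1.0, 0.002], [-0.003, 0.002, -1.0]]
ft_force: [-0.0, 0.3, -0.3]
gripper_width: 69.9
grasp_force: 0.0
```

Call:
step_arm:
  steps:
    - [0,0,0,0,0,0,0.4]
    - [0,0,0,0,0,0,0.4]
    - [0,0,0,0,0,0,0.4]
    - [0,0,0,0,0,0,0.4]
    - [0,0,0,0,0,0,0.4]
    - [0,0,0,0,0,0,0.4]

```text
t: 8.82
ee_pos: [429.9, 400.1, 26.9]
ee_rot: [[-1.0, 0.0, 0.0], [0.0, 1.0, 0.0], [-0.0, 0.0, -1.0]]
ft_force: [-0.4, 0.6, 2.6]
gripper_width: 48.7
grasp_force: 30.0
```

Call:
step_arm:
  steps:
    - [0,0,-0.08,0,0,0,0.4]
    - [0,0,-0.17,0,0,0,0.4]
    - [-0.06,0,-0.17,0,0,0,0.4]
    - [-0.12,0,-0.17,0,0,0,0.4]
    - [-0.18,0,-0.17,0,0,0,0.4]
    - [-0.24,-0.0035,-0.17,0,0,0,0.4]
    - [-0.265,-0.0035,-0.17,0,0,0,0.4]
    - [-0.265,-0.0035,-0.17,0,0,0,0.4]
    - [-0.265,-0.0035,-0.17,0,0,0,0.4]
    - [-0.265,-0.0035,-0.17,0,0,0,0.4]

```text
t: 9.65
ee_pos: [561.0, 398.2, 110.9]
ee_rot: [[-1.0, -0.0, -0.002], [-0.0, 1.0, -0.001], [0.002, -0.001, -1.0]]
ft_force: [-0.3, 0.4, -0.2]
gripper_width: 48.1
grasp_force: 30.0
```

Call:
step_arm:
  steps:
    - [0,0,0,0,0,0,0.4]
    - [0,0,0.02,0,0,0,0.4]
    - [0,0,0.04,0,0,0,0.4]
    - [0,0,0.04,0,0,0,0.4]
    - [0,0,0.04,0,0,0,0.4]
    - [0,0,0.04,0,0,0,0.4]
    - [0,0,0.04,0,0,0,0.4]

```text
t: 10.23
ee_pos: [562.3, 398.4, 91.9]
ee_rot: [[-1.0, 0.0, 0.0], [0.0, 1.0, 0.0], [-0.0, 0.0, -1.0]]
ft_force: [0.1, -0.7, -0.6]
gripper_width: 48.6
grasp_force: 30.0
```

```bash
python3 - <<'E'
from h import *
a=snap('scene'); cv2.imwrite('pics/c2.png',cv2.resize(a['pixels'][120:200,225:315,::-1],None,fx=7,fy=7,interpolation=cv2.INTER_CUBIC)); q=status.sense(); print(q['ee_pos'],q['t'])
E
```

```text
[562.50085949 398.42216292  92.09594203] 10.2833
```

View pics/c2.png

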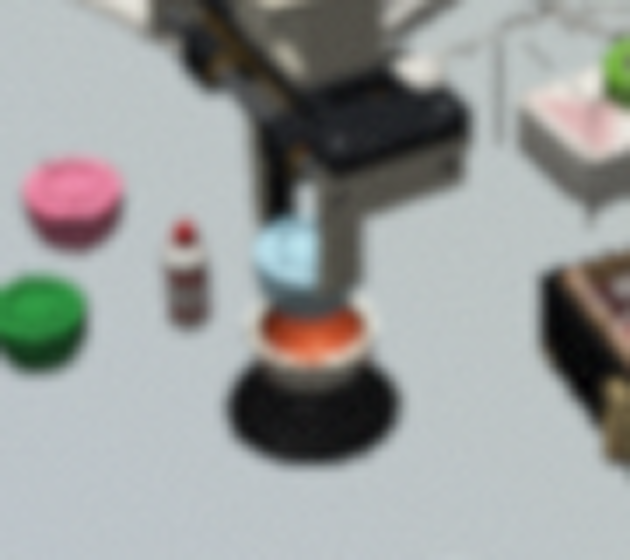

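```bash
python3 - <<'E'
from h import *
s=load('scene')
def proj(p):
    E=s['extrinsics'];x=E[:3,:3].T@(np.array(p)-E[:3,3]);f=F(s);return ((s['cx']+f*x[0]/-x[2])-225+.5)*7-.5, ((s['cy']-f*x[1]/-x[2])-120+.5)*7-.5
for p in ((562.4,398.3,53),(562.4,398.3,93),(567.4,398.3,53),(562.4,403.3,53),(562.4,398.3,0)): print(p,np.round(proj(p),1))
print(blob(s,269,170,18,53,70,lambda c:c.sum(2)*0+ (c[...,0]-c[...,2]))[2])
# edge profiles
p=s['pixels'].astype(int); 
for r in (155,157): print(r,p[r,255:285].tolist()[:30:1][:8])
print([p[165:170,u].sum() for u in range(255,284)]); print([p[178:181,u].sum() for u in range(252,288)])
E
```

```text
(562.4, 398.3, 53) [310.2 322.5]
(562.4, 398.3, 93) [308.2 254.5]
(567.4, 398.3, 53) [319.6 319.2]
(562.4, 403.3, 53) [305.2 316.8]
(562.4, 398.3, 0) [312.8 409.4]
(269.34, 167.75)
155 [[185, 192, 192], [187, 196, 197], [187, 195, 197], [189, 196, 197], [187, 195, 197], [183, 196, 199], [180, 205, 213], [182, 217, 228]]
157 [[175, 180, 182], [186, 195, 196], [189, 197, 198], [187, 196, 196], [187, 195, 197], [178, 189, 191], [163, 186, 192], [165, 197, 208]]
[np.int64(2792), np.int64(2891), np.int64(2914), np.int64(2905), np.int64(2877), np.int64(2834), np.int64(2624), np.int64(1968), np.int64(1370), np.int64(1228), np.int64(1278), np.int64(1382), np.int64(1464), np.int64(1541), np.int64(1619), np.int64(1670), np.int64(1645), np.int64(1600), np.int64(1565), np.int64(1597), np.int64(1735), np.int64(2090), np.int64(2545), np.int64(2840), np.int64(2925), np.int64(2910), np.int64(2907), np.int64(2918), np.int64(2911)]
[np.int64(1751), np.int64(1749), np.int64(1753), np.int64(1722), np.int64(1552), np.int64(1128), np.int64(552), np.int64(218), np.int64(174), np.int64(185), np.int64(188), np.int64(187), np.int64(189), np.int64(191), np.int64(203), np.int64(222), np.int64(231), np.int64(231), np.int64(204), np.int64(196), np.int64(181), np.int64(185), np.int64(170), np.int64(162), np.int64(182), np.int64(168), np.int64(167), np.int64(187), np.int64(392), np.int64(868), np.int64(1377), np.int64(1669), np.int64(1743), np.int64(1748), np.int64(1738), np.int64(1745)]
```

The crop shows the vitreous centred over the cup to within about 1.5 mm: its left edge is at 252 against an expected 255, and the cup centre is at 310 as predicted. I lower it in stages.

Call:
step_arm:
  steps:
    - [0,0,0.01,0,0,0,0.4]
    - [0,0,0.02,0,0,0,0.4]
    - [0,0,0.03,0,0,0,0.4]
    - [0,0,0.04,0,0,0,0.4]
    - [0,0,0.05,0,0,0,0.4]
    - [0,0,0.05,0,0,0,0.4]
    - [0,0,0.05,0,0,0,0.4]

```text
t: 10.87
ee_pos: [561.8, 398.0, 65.8]
ee_rot: [[-1.0, 0.0, -0.001], [0.0, 1.0, -0.001], [0.001, -0.001, -1.0]]
ft_force: [0.0, 0.9, -1.0]
gripper_width: 48.7
grasp_force: 30.0
```

Call:
step_arm:
  steps:
    - [0,0,0.005,0,0,0,0.4]
    - [0,0,0.01,0,0,0,0.4]
    - [0,0,0.01,0,0,0,0.4]
    - [0,0,0.01,0,0,0,0.4]

```text
t: 11.2
ee_pos: [562.1, 398.2, 61.5]
ee_rot: [[-1.0, 0.0, -0.0], [0.0, 1.0, -0.0], [0.0, -0.0, -1.0]]
ft_force: [-0.3, 1.4, -0.3]
gripper_width: 48.4
grasp_force: 30.0
```

Call:
step_arm:
  steps:
    - [0,0,0.003,0,0,0,0.4]
    - [0,0,0.006,0,0,0,0.4]
    - [0,0,0.006,0,0,0,0.4]
    - [0,0,0.006,0,0,0,0.4]

```text
t: 11.53
ee_pos: [562.1, 398.2, 58.5]
ee_rot: [[-1.0, 0.0, -0.0], [0.0, 1.0, -0.0], [0.0, -0.0, -1.0]]
ft_force: [-0.7, -0.2, -0.5]
gripper_width: 48.8
grasp_force: 30.0
```

Call:
step_arm:
  steps:
    - [0,0,0.002,0,0,0,0.4]
    - [0,0,0.004,0,0,0,0.4]
    - [0,0,0.004,0,0,0,0.4]
    - [0,0,0.004,0,0,0,0.4]

```text
t: 11.87
ee_pos: [562.1, 398.2, 56.5]
ee_rot: [[-1.0, 0.0, -0.0], [0.0, 1.0, -0.0], [0.0, -0.0, -1.0]]
ft_force: [-0.2, 0.4, -1.1]
gripper_width: 48.6
grasp_force: 30.0
```

Call:
step_arm:
  steps:
    - [0,0,0,0,0,0,0.75]
    - [0,0,0,0,0,0,0.75]
    - [0,0,0,0,0,0,0.75]
    - [0,0,-0.05,0,0,0,0.75]
    - [0,0,-0.17,0,0,0,0.75]
    - [0,0,-0.17,0,0,0,0.75]
    - [0,0,-0.17,0,0,0,0.5]

```text
t: 12.45
ee_pos: [565.5, 400.3, 149.4]
ee_rot: [[-1.0, 0.0, 0.009], [0.0, 1.0, 0.006], [-0.009, 0.006, -1.0]]
ft_force: [0.3, 0.5, 0.3]
gripper_width: 66.6
grasp_force: 0.0
```

Call:
step_arm:
  steps:
    - [0.24,-0.504,0,0,0,0,0.5]
    - [0.24,-0.504,0,0,0,0,0.5]
    - [0.24,-0.504,0,0,0,0,0.5]
    - [0.24,-0.504,0,0,0,0,0.5]
    - [0.24,-0.504,0,0,0,0,0.5]
    - [0.24,-0.504,0,0,0,0,0.5]
    - [0.24,-0.504,0,0,0,0,0.5]
    - [0.24,-0.504,0,0,0,0,0.5]
    - [0.24,-0.504,0,0,0,0,0.5]
    - [0.24,-0.504,0,0,0,0,0.5]

```text
t: 13.28
ee_pos: [442.6, 146.5, 141.8]
ee_rot: [[-1.0, 0.001, 0.001], [0.001, 1.0, 0.001], [-0.001, 0.001, -1.0]]
ft_force: [0.1, -0.7, 0.2]
gripper_width: 46.8
grasp_force: 0.0
```

```bash
python3 - <<'E'
from h import *
a=snap('scene'); b=snap('top'); q=status.sense(); print(q['ee_pos'],q['t'])
c=cv2.resize(a['pixels'][140:190,240:300,::-1],(600,500),interpolation=cv2.INTER_CUBIC); 
cv2.imwrite('pics/c3.png',cv2.resize(np.hstack([c[:, :],cv2.resize(b['pixels'][140:190,180:240,::-1],(600,500),interpolation=cv2.INTER_CUBIC)]),(800,333)))
print('coll/top pts',disc(zpts(b,206,164,14,62,80)),disc(zpts(b,206,164,14,55,80)))
for r in (8,): print(np.round(zpts(b,206,163,3,0,100)[:,2].mean(),1))
white=lambda c:c.min(2)
print('outer',blob(b,206,164,24,53,110,white),'scene',disc(zpts(a,269,165,14,60,80)))
E
```

```text
[442.67145556 147.06054668 141.73441978] 13.3833
coll/top pts (array([562.2, 400.4]), array([562.4, 400.4,  50.1]), 303) (array([561.5, 399.8]), array([563.5, 400.4,  59.1]), 380)
64.4
outer (array([560.4, 397.4]), array([30. , 30.4]), (206.72, 165.31)) scene (array([nan, nan]), array([0., 0., 0.]), 0)h.py:34: RuntimeWarning: Mean of empty slice.
  (x,y),r=cv2.minEnclosingCircle(Q[:,:2].astype(np.float32)); return Q[:,:2].mean(0).round(1),np.round([x,y,2*r],1),len(Q)
  ret = um.true_divide(
```

View pics/c3.png

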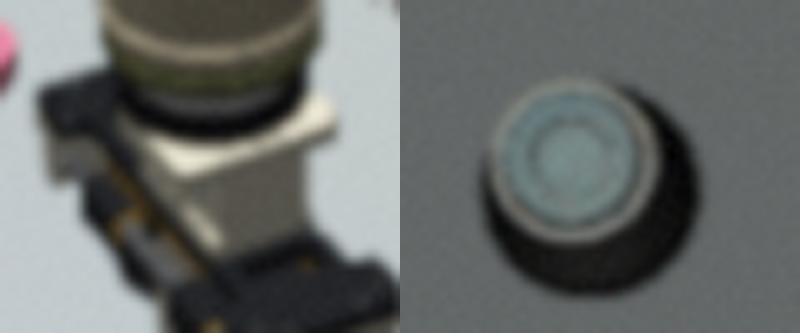

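Call:
step_arm:
  steps:
    - [0,0,0.08,0,0,0,0.5]
    - [0,0,0.16,0,0,0,0.5]
    - [0,0,0.22,0,0,0,0.5]
    - [0,0,0.25,0,0,0,0.5]
    - [0,0,0.265,0,0,0,0.5]
    - [0,0,0.273,0,0,0,0.5]
    - [0,0,0.273,0,0,0,0.5]
    - [0,0,0.273,0,0,0,0.5]
    - [0,0,0.273,0,0,0,0.5]
    - [0,0,0.273,0,0,0,0.5]

```text
t: 14.22
ee_pos: [443.5, 146.6, 6.6]
ee_rot: [[-1.0, -0.0, 0.003], [-0.0, 1.0, 0.001], [-0.003, 0.001, -1.0]]
ft_force: [-0.2, -0.1, 1.7]
gripper_width: 46.4
grasp_force: 0.0
```

Call:
step_arm:
  steps:
    - [0,0,0,0,0,0,0.5]
    - [0,0,0,0,0,0,0.5]
    - [0,0,0,0,0,0,0.2]
    - [0,0,0,0,0,0,0.2]
    - [0,0,0,0,0,0,0.2]
    - [0,0,0,0,0,0,0.2]
    - [0,0,0,0,0,0,0.2]
    - [0,0,0,0,0,0,0.2]

```text
t: 14.88
ee_pos: [442.2, 146.2, 5.1]
ee_rot: [[-1.0, 0.0, -0.0], [0.0, 1.0, -0.0], [0.0, -0.0, -1.0]]
ft_force: [0.3, -0.2, 0.7]
gripper_width: 23.0
grasp_force: 30.0
```

Call:
step_arm:
  steps:
    - [0,0,0,0,0,0,0.45]
    - [0,0,0,0,0,0,0.45]
    - [0,0,0,0,0,0,0.45]
    - [0,0,0,0,0,0.25,0.45]
    - [0,0,0,0,0,0.25,0.45]
    - [0,0,0,0,0,0.25,0.45]
    - [0,0,0,0,0,0.25,0.45]
    - [0,0,0,0,0,0.25,0.45]
    - [0,0,0,0,0,0.25,0.45]
    - [0,0,0,0,0,0.25,0.45]

```text
t: 15.72
ee_pos: [442.2, 146.3, 5.1]
ee_rot: [[-0.702, 0.713, -0.0], [0.713, 0.702, -0.0], [0.0, -0.0, -1.0]]
ft_force: [-0.4, 0.3, 0.2]
gripper_width: 42.0
grasp_force: 0.0
```

Call:
step_arm:
  steps:
    - [0,0,0,0,0,0.25,0.45]
    - [0,0,0,0,0,0.25,0.45]
    - [0,0,0,0,0,0.25,0.45]
    - [0,0,0,0,0,0.25,0.45]
    - [0,0,0,0,0,0.25,0.45]
    - [0,0,0,0,0,0.25,0.45]
    - [0,0,0,0,0,0.25,0.45]
    - [0,0,0,0,0,0.25,0.45]
    - [0,0,0,0,0,0.25,0.45]

```text
t: 16.47
ee_pos: [442.2, 146.3, 5.1]
ee_rot: [[-0.002, 1.0, -0.0], [1.0, 0.002, -0.0], [-0.0, -0.0, -1.0]]
ft_force: [-1.0, -0.6, 0.0]
gripper_width: 41.9
grasp_force: 0.0
```

Call:
step_arm:
  steps:
    - [0,0,0,0,0,0,0.2]
    - [0,0,0,0,0,0,0.2]
    - [0,0,0,0,0,0,0.2]
    - [0,0,0,0,0,0,0.2]
    - [0,0,0,0,0,0,0.2]
    - [0,0,0,0,0,0,0.2]

```text
t: 16.97
ee_pos: [442.2, 146.2, 5.2]
ee_rot: [[-0.0, 1.0, -0.0], [1.0, 0.0, -0.0], [-0.0, -0.0, -1.0]]
ft_force: [0.7, -0.9, -0.1]
gripper_width: 22.9
grasp_force: 30.0
```

Call:
step_arm:
  steps:
    - [0,0,-0.08,0,0,0,0.2]
    - [0,0,-0.16,0,0,0,0.2]
    - [0,0,-0.21,0,0,0,0.2]

```text
t: 17.22
ee_pos: [443.0, 146.4, 113.4]
ee_rot: [[-0.0, 1.0, 0.002], [1.0, 0.0, 0.0], [0.0, 0.002, -1.0]]
ft_force: [1.4, 1.0, 0.3]
gripper_width: 22.4
grasp_force: 30.0
```

Call:
step_arm:
  steps:
    - [0.504,0.2395,0,0,0,0,0.2]
    - [0.504,0.2395,0,0,0,0,0.2]
    - [0.504,0.2395,0,0,0,0,0.2]
    - [0.504,0.2395,0,0,0,0,0.2]
    - [0.504,0.2395,0,0,0,0,0.2]
    - [0.504,0.2395,0,0,0,0,0.2]
    - [0.504,0.2395,0,0,0,0,0.2]
    - [0.504,0.2395,0,0,0,0,0.2]
    - [0.504,0.2395,0,0,0,0,0.2]
    - [0.504,0.2395,0,0,0,0,0.2]

```text
t: 18.05
ee_pos: [561.5, 397.7, 109.4]
ee_rot: [[-0.0, 1.0, -0.001], [1.0, 0.0, -0.001], [-0.001, -0.001, -1.0]]
ft_force: [-0.4, -0.9, 0.6]
gripper_width: 22.7
grasp_force: 30.0
```

Call:
step_arm:
  steps:
    - [0,0,0,0,0,0,0.2]
    - [0,0,0,0,0,0,0.2]
    - [0,0,0.02,0,0,0,0.2]
    - [0,0,0.04,0,0,0,0.2]
    - [0,0,0.06,0,0,0,0.2]
    - [0,0,0.07,0,0,0,0.2]
    - [0,0,0.07,0,0,0,0.2]
    - [0,0,0.07,0,0,0,0.2]
    - [0,0,0.07,0,0,0,0.2]

```text
t: 18.8
ee_pos: [562.1, 398.3, 75.3]
ee_rot: [[0.0, 1.0, 0.0], [1.0, -0.0, 0.0], [0.0, 0.0, -1.0]]
ft_force: [0.3, 0.0, 0.0]
gripper_width: 23.1
grasp_force: 30.0
```

Call:
step_arm:
  steps:
    - [0,0,0.004,0,0,0,0.2]
    - [0,0,0.008,0,0,0,0.2]
    - [0,0,0.008,0,0,0,0.2]
    - [0,0,0.008,0,0,0,0.2]

```text
t: 19.13
ee_pos: [561.9, 398.3, 71.1]
ee_rot: [[0.0, 1.0, -0.0], [1.0, -0.0, -0.0], [-0.0, -0.0, -1.0]]
ft_force: [-0.6, 0.8, -0.7]
gripper_width: 23.1
grasp_force: 30.0
```

Call:
step_arm:
  steps:
    - [0,0,0.002,0,0,0,0.2]
    - [0,0,0.004,0,0,0,0.2]
    - [0,0,0.004,0,0,0,0.2]
    - [0,0,0.004,0,0,0,0.2]

```text
t: 19.47
ee_pos: [561.9, 398.2, 69.0]
ee_rot: [[0.0, 1.0, -0.0], [1.0, -0.0, -0.0], [-0.0, -0.0, -1.0]]
ft_force: [0.9, -0.1, 0.2]
gripper_width: 22.9
grasp_force: 30.0
```

Call:
step_arm:
  steps:
    - [0,0,0,0,0,0,0.45]
    - [0,0,0,0,0,0,0.45]
    - [0,0,0,0,0,0,0.45]
    - [0,0,-0.03,0,0,0,0.45]
    - [0,0,-0.09,0,0,0,0.45]
    - [0,0,-0.14,0,0,0,0.45]
    - [0,0,-0.14,0,0,0,0.45]

```text
t: 20.05
ee_pos: [565.3, 400.3, 147.9]
ee_rot: [[-0.0, 1.0, 0.009], [1.0, -0.0, 0.006], [0.006, 0.009, -1.0]]
ft_force: [0.6, 0.1, 2.6]
gripper_width: 41.6
grasp_force: 0.0
```

Call:
step_arm:
  steps:
    - [-0.561,0.013,0,0,0,0,0.7]
    - [-0.561,0.013,0,0,0,0,0.7]
    - [-0.561,0.013,0,0,0,0,0.7]
    - [-0.561,0.013,0,0,0,0,0.7]
    - [-0.561,0.013,0,0,0,0,0.7]
    - [-0.561,0.013,0,0,0,0,0.7]
    - [-0.561,0.013,0,0,0,0,0.7]
    - [-0.561,0.013,0,0,0,0,0.7]
    - [-0.561,0.013,0,0,0,0,0.7]
    - [-0.561,0.013,0,0,0,0,0.7]

```text
t: 20.88
ee_pos: [568.8, 118.2, 140.0]
ee_rot: [[0.001, 1.0, 0.001], [1.0, -0.001, 0.001], [0.001, 0.001, -1.0]]
ft_force: [0.4, 0.7, -0.8]
gripper_width: 65.1
grasp_force: 0.0
```

```bash
python3 - <<'E'
from h import *
t0=load('top') # earlier, arm elsewhere
P=cloud(t0)
for v in range(120,146,3): print(v,P[v,330].round(0),P[v,300].round(0))
b=snap('top'); a=snap('scene'); q=status.sense(); print(q['ee_pos'],q['t'])
c=cv2.resize(a['pixels'][140:190,240:300,::-1],(600,500),interpolation=cv2.INTER_CUBIC); 
cv2.imwrite('pics/c4.png',cv2.resize(np.hstack([c,cv2.resize(b['pixels'][140:190,180:240,::-1],(600,500),interpolation=cv2.INTER_CUBIC)]),(800,333)))
print('lens top',disc(zpts(b,206,164,14,70,90)),zpts(b,204,161,2,0,100)[:,2].round(1))
E
```

```text
120 [689.  87.  19.] [686. 165.  27.]
123 [681.  87.  17.] [668. 167.  56.]
126 [661.  92.  51.] [661. 167.  51.]
129 [653.  93.  53.] [660. 166.  31.]
132 [650.  91.  39.] [658. 164.  12.]
135 [648.  88.  21.] [654. 164.   2.]
138 [479. 167. 545.] [640. 165.  19.]
141 [473. 168. 552.] [475. 206. 545.]
144 [467. 169. 558.] [468. 207. 554.]
[568.55147631 119.10018054 139.5388919 ] 20.9833
lens top (array([561.8, 400.1]), array([561.7, 396.9,  38.2]), 92) [74.2 74.4 76.5 74.7 77.  73.9 78.8 75.6 78.7 78.1 78.4 72.  78.8 74.7
 76.  76.3 73.3 78.7 79.  77.2 77.8 80.  74.1 76.1 76.7]
```

View pics/c4.png

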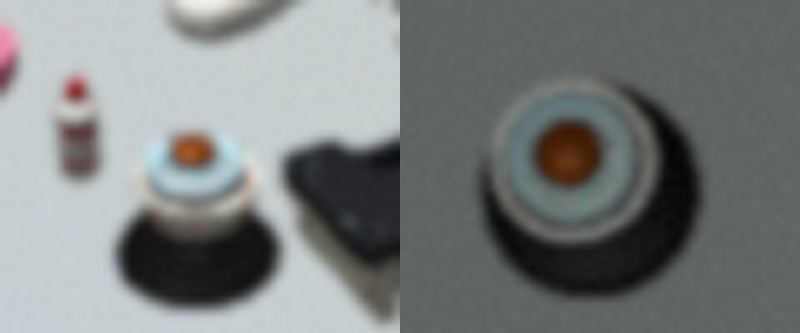

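Call:
step_arm:
  steps:
    - [0,0,0.08,0,0,0,0.7]
    - [0,0,0.16,0,0,0,0.7]
    - [0,0,0.22,0,0,0,0.7]
    - [0,0,0.25,0,0,0,0.7]
    - [0,0,0.265,0,0,0,0.7]
    - [0,0,0.273,0,0,0,0.7]
    - [0,0,0.273,0,0,0,0.7]
    - [0,0,0.273,0,0,0,0.7]
    - [0,0,0.273,0,0,0,0.7]
    - [0,0,0.273,0,0,0,0.7]

```text
t: 21.82
ee_pos: [569.8, 118.0, 4.4]
ee_rot: [[0.0, 1.0, 0.003], [1.0, -0.0, 0.0], [0.0, 0.003, -1.0]]
ft_force: [-0.9, 0.2, -1.1]
gripper_width: 65.1
grasp_force: 0.0
```

Call:
step_arm:
  steps:
    - [0,0,0,0,0,0,0.7]
    - [0,0,0,0,0,0,0.7]
    - [0,0,0,0,0,0,0.35]
    - [0,0,0,0,0,0,0.35]
    - [0,0,0,0,0,0,0.35]
    - [0,0,0,0,0,0,0.35]
    - [0,0,0,0,0,0,0.35]
    - [0,0,0,0,0,0,0.35]

```text
t: 22.48
ee_pos: [568.5, 117.7, 2.6]
ee_rot: [[0.0, 1.0, -0.0], [1.0, -0.0, -0.0], [-0.0, -0.0, -1.0]]
ft_force: [-1.3, -0.3, -0.0]
gripper_width: 42.1
grasp_force: 30.0
```

Call:
step_arm:
  steps:
    - [0,0,0,0,0,0,0.65]
    - [0,0,0,0,0,0,0.65]
    - [0,0,0,0,0,0,0.65]
    - [0,0,0,0,0,-0.25,0.65]
    - [0,0,0,0,0,-0.25,0.65]
    - [0,0,0,0,0,-0.25,0.65]
    - [0,0,0,0,0,-0.25,0.65]
    - [0,0,0,0,0,-0.25,0.65]
    - [0,0,0,0,0,-0.25,0.65]
    - [0,0,0,0,0,-0.25,0.65]

```text
t: 23.32
ee_pos: [568.4, 117.8, 2.6]
ee_rot: [[-0.712, 0.702, -0.0], [0.702, 0.712, 0.0], [0.0, -0.0, -1.0]]
ft_force: [0.4, 0.6, -0.5]
gripper_width: 60.2
grasp_force: 0.0
```

Call:
step_arm:
  steps:
    - [0,0,0,0,0,-0.25,0.65]
    - [0,0,0,0,0,-0.25,0.65]
    - [0,0,0,0,0,-0.25,0.65]
    - [0,0,0,0,0,-0.25,0.65]
    - [0,0,0,0,0,-0.25,0.65]
    - [0,0,0,0,0,-0.25,0.65]
    - [0,0,0,0,0,-0.25,0.65]
    - [0,0,0,0,0,-0.25,0.65]
    - [0,0,0,0,0,-0.25,0.65]

```text
t: 24.07
ee_pos: [568.4, 117.8, 2.6]
ee_rot: [[-1.0, 0.002, -0.0], [0.002, 1.0, 0.0], [0.0, 0.0, -1.0]]
ft_force: [0.1, -0.6, 0.6]
gripper_width: 60.4
grasp_force: 0.0
```

Call:
step_arm:
  steps:
    - [0,0,0,0,0,0,0.35]
    - [0,0,0,0,0,0,0.35]
    - [0,0,0,0,0,0,0.35]
    - [0,0,0,0,0,0,0.35]
    - [0,0,0,0,0,0,0.35]
    - [0,0,0,0,0,0,0.35]

```text
t: 24.57
ee_pos: [568.5, 117.7, 2.6]
ee_rot: [[-1.0, 0.0, -0.0], [0.0, 1.0, 0.0], [0.0, 0.0, -1.0]]
ft_force: [-0.3, 0.5, 0.7]
gripper_width: 41.3
grasp_force: 30.0
```

Call:
step_arm:
  steps:
    - [0,0,-0.08,0,0,0,0.35]
    - [0,0,-0.16,0,0,0,0.35]
    - [0,0,-0.24,0,0,0,0.35]
    - [0,0,-0.24,0,0,0,0.35]

```text
t: 24.9
ee_pos: [573.9, 118.4, 132.6]
ee_rot: [[-1.0, 0.0, 0.014], [0.0, 1.0, 0.002], [-0.014, 0.002, -1.0]]
ft_force: [1.5, 0.9, 1.3]
gripper_width: 41.3
grasp_force: 30.0
```

Call:
step_arm:
  steps:
    - [0.013,0.561,0,0,0,0,0.35]
    - [0.013,0.561,0,0,0,0,0.35]
    - [0.013,0.561,0,0,0,0,0.35]
    - [0.013,0.561,0,0,0,0,0.35]
    - [0.013,0.561,0,0,0,0,0.35]
    - [0.013,0.561,0,0,0,0,0.35]
    - [0.013,0.561,0,0,0,0,0.35]
    - [0.013,0.561,0,0,0,0,0.35]
    - [0.013,0.561,0,0,0,0,0.35]
    - [0.013,0.561,0,0,0,0,0.35]

```text
t: 25.73
ee_pos: [561.8, 397.9, 122.1]
ee_rot: [[-1.0, -0.0, -0.0], [-0.0, 1.0, -0.001], [0.0, -0.001, -1.0]]
ft_force: [0.2, -0.3, -0.6]
gripper_width: 41.5
grasp_force: 30.0
```

Call:
step_arm:
  steps:
    - [0,0,0,0,0,0,0.35]
    - [0,0,0,0,0,0,0.35]
    - [0,0,0.03,0,0,0,0.35]
    - [0,0,0.06,0,0,0,0.35]
    - [0,0,0.08,0,0,0,0.35]
    - [0,0,0.09,0,0,0,0.35]
    - [0,0,0.1,0,0,0,0.35]
    - [0,0,0.1,0,0,0,0.35]
    - [0,0,0.1,0,0,0,0.35]
    - [0,0,0.1,0,0,0,0.35]

```text
t: 26.57
ee_pos: [562.4, 398.6, 73.3]
ee_rot: [[-1.0, -0.0, 0.001], [-0.0, 1.0, 0.001], [-0.001, 0.001, -1.0]]
ft_force: [1.2, 0.2, -0.0]
gripper_width: 41.4
grasp_force: 30.0
```

Call:
step_arm:
  steps:
    - [0,0,0.004,0,0,0,0.35]
    - [0,0,0.006,0,0,0,0.35]
    - [0,0,0.006,0,0,0,0.35]
    - [0,0,0.006,0,0,0,0.35]

```text
t: 26.9
ee_pos: [562.0, 398.3, 69.8]
ee_rot: [[-1.0, -0.0, 0.0], [-0.0, 1.0, 0.0], [-0.0, 0.0, -1.0]]
ft_force: [-0.3, -1.2, 0.2]
gripper_width: 41.2
grasp_force: 30.0
```

Call:
step_arm:
  steps:
    - [0,0,0.002,0,0,0,0.35]
    - [0,0,0.003,0,0,0,0.35]
    - [0,0,0.003,0,0,0,0.35]
    - [0,0,0.003,0,0,0,0.35]

```text
t: 27.23
ee_pos: [561.9, 398.2, 68.1]
ee_rot: [[-1.0, 0.0, -0.0], [0.0, 1.0, -0.0], [0.0, -0.0, -1.0]]
ft_force: [0.0, 0.0, -0.2]
gripper_width: 41.5
grasp_force: 30.0
```

Call:
step_arm:
  steps:
    - [0,0,0.001,0,0,0,0.35]
    - [0,0,0.002,0,0,0,0.35]
    - [0,0,0.002,0,0,0,0.35]
    - [0,0,0.002,0,0,0,0.35]

```text
t: 27.57
ee_pos: [561.9, 398.2, 67.1]
ee_rot: [[-1.0, 0.0, -0.0], [0.0, 1.0, -0.0], [0.0, -0.0, -1.0]]
ft_force: [-0.7, -0.3, -1.0]
gripper_width: 41.1
grasp_force: 30.0
```

Call:
step_arm:
  steps:
    - [0,0,0,0,0,0,0.65]
    - [0,0,0,0,0,0,0.65]
    - [0,0,0,0,0,0,0.65]
    - [0,0,-0.03,0,0,0,0.65]
    - [0,0,-0.09,0,0,0,0.65]
    - [0,0,-0.16,0,0,0,0.65]
    - [0,0,-0.18,0,0,0,0.65]
    - [0,0,-0.18,0,0,0,0.65]

```text
t: 28.23
ee_pos: [564.8, 399.9, 164.1]
ee_rot: [[-1.0, 0.0, 0.008], [0.0, 1.0, 0.005], [-0.008, 0.005, -1.0]]
ft_force: [0.0, 0.4, -0.3]
gripper_width: 60.4
grasp_force: 0.0
```

Call:
step_arm:
  steps:
    - [0.266,-0.29,0,0,0,0,1]
    - [0.266,-0.29,0,0,0,0,1]
    - [0.266,-0.29,0,0,0,0,1]
    - [0.266,-0.29,0,0,0,0,1]
    - [0.266,-0.29,0,0,0,0,1]
    - [0.266,-0.29,0,0,0,0,1]
    - [0.266,-0.29,0,0,0,0,1]
    - [0.266,-0.29,0,0,0,0,1]

```text
t: 28.9
ee_pos: [429.3, 253.5, 157.2]
ee_rot: [[-1.0, 0.0, 0.001], [0.0, 1.0, 0.001], [-0.001, 0.001, -1.0]]
ft_force: [0.8, -0.2, 0.2]
gripper_width: 92.8
grasp_force: 0.0
```

```bash
python3 - <<'E'
from h import *
b=snap('top'); a=snap('scene'); q=status.sense(); print(q['ee_pos'],q['t'])
c=cv2.resize(a['pixels'][140:190,240:300,::-1],(600,500),interpolation=cv2.INTER_CUBIC); 
cv2.imwrite('pics/c5.png',cv2.resize(np.hstack([c,cv2.resize(b['pixels'][140:190,180:240,::-1],(600,500),interpolation=cv2.INTER_CUBIC)]),(800,333)))
print('iris top',disc(zpts(b,206,164,14,70,90)))
E
```

```text
[429.82490737 253.96102901 157.37450706] 29.0
iris top (array([563.7, 406.7]), array([561.8, 400.5,  42.8]), 138)
```

View pics/c5.png

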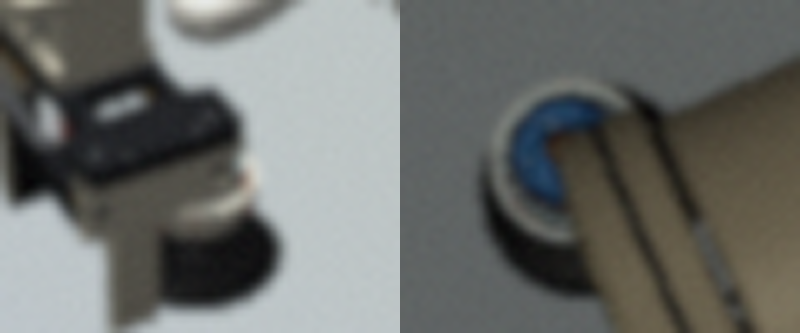

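Call:
step_arm:
  steps:
    - [0,0,0.0,0,0,0,1]
    - [0,0,0.08,0,0,0,1]
    - [0,0,0.16,0,0,0,1]
    - [0,0,0.22,0,0,0,1]
    - [0,0,0.27,0,0,0,1]
    - [0,0,0.295,0,0,0,1]
    - [0,0,0.305,0,0,0,1]
    - [0,0,0.305,0,0,0,1]
    - [0,0,0.305,0,0,0,1]
    - [0,0,0.305,0,0,0,1]

```text
t: 29.83
ee_pos: [430.4, 254.0, 6.1]
ee_rot: [[-1.0, -0.0, 0.002], [-0.0, 1.0, 0.001], [-0.002, 0.001, -1.0]]
ft_force: [-0.6, 0.5, 0.5]
gripper_width: 92.9
grasp_force: 0.0
```

Call:
step_arm:
  steps:
    - [0,0,0,0,0,0,1]
    - [0,0,0,0,0,0,1]
    - [0,0,0,0,0,0,0.5]
    - [0,0,0,0,0,0,0.5]
    - [0,0,0,0,0,0,0.5]
    - [0,0,0,0,0,0,0.5]
    - [0,0,0,0,0,0,0.5]
    - [0,0,0,0,0,0,0.5]

```text
t: 30.5
ee_pos: [428.9, 253.2, 4.6]
ee_rot: [[-1.0, 0.0, -0.0], [0.0, 1.0, -0.0], [0.0, -0.0, -1.0]]
ft_force: [0.1, 0.2, 0.2]
gripper_width: 59.3
grasp_force: 30.0
```

Call:
step_arm:
  steps:
    - [0,0,0,0,0,0,0.9]
    - [0,0,0,0,0,0,0.9]
    - [0,0,0,0,0,0,0.9]
    - [0,0,0,0,0,0.25,0.9]
    - [0,0,0,0,0,0.25,0.9]
    - [0,0,0,0,0,0.25,0.9]
    - [0,0,0,0,0,0.25,0.9]
    - [0,0,0,0,0,0.25,0.9]
    - [0,0,0,0,0,0.25,0.9]
    - [0,0,0,0,0,0.25,0.9]

```text
t: 31.33
ee_pos: [429.0, 253.2, 4.6]
ee_rot: [[-0.702, 0.713, -0.0], [0.713, 0.702, -0.0], [-0.0, -0.0, -1.0]]
ft_force: [0.2, -0.5, 0.0]
gripper_width: 83.4
grasp_force: 0.0
```

Call:
step_arm:
  steps:
    - [0,0,0,0,0,0.25,0.9]
    - [0,0,0,0,0,0.25,0.9]
    - [0,0,0,0,0,0.25,0.9]
    - [0,0,0,0,0,0.25,0.9]
    - [0,0,0,0,0,0.25,0.9]
    - [0,0,0,0,0,0.25,0.9]
    - [0,0,0,0,0,0.25,0.9]
    - [0,0,0,0,0,0.25,0.9]
    - [0,0,0,0,0,0.25,0.9]

```text
t: 32.08
ee_pos: [428.9, 253.2, 4.6]
ee_rot: [[-0.002, 1.0, -0.0], [1.0, 0.002, -0.0], [-0.0, -0.0, -1.0]]
ft_force: [0.2, 0.4, 0.7]
gripper_width: 84.0
grasp_force: 0.0
```

Call:
step_arm:
  steps:
    - [0,0,0,0,0,0,0.5]
    - [0,0,0,0,0,0,0.5]
    - [0,0,0,0,0,0,0.5]
    - [0,0,0,0,0,0,0.5]
    - [0,0,0,0,0,0,0.5]
    - [0,0,0,0,0,0,0.5]
    - [0,0,0,0,0,0,0.5]

```text
t: 32.67
ee_pos: [429.0, 253.3, 4.6]
ee_rot: [[-0.0, 1.0, 0.0], [1.0, 0.0, 0.0], [0.0, 0.0, -1.0]]
ft_force: [0.5, -0.5, 1.0]
gripper_width: 58.1
grasp_force: 30.1
```

Call:
step_arm:
  steps:
    - [0,0,-0.08,0,0,0,0.5]
    - [0,0,-0.16,0,0,0,0.5]
    - [0,0,-0.24,0,0,0,0.5]
    - [0,0,-0.3,0,0,0,0.5]
    - [0,0,-0.3,0,0,0,0.5]

```text
t: 33.08
ee_pos: [433.0, 255.2, 162.7]
ee_rot: [[-0.0, 1.0, 0.011], [1.0, 0.0, 0.005], [0.005, 0.011, -1.0]]
ft_force: [1.4, 0.2, 0.1]
gripper_width: 58.2
grasp_force: 30.1
```

```bash
python3 - <<'E'
from h import *
b=snap('top'); print(status.sense()['t'])
Q=zpts(b,206,164,14,60,90); print(disc(zpts(b,206,164,14,72,90)), np.percentile(Q[:,2],[5,50,75,95]))
blue=lambda c:c[...,2]-c[...,0]
print(blob(b,206,164,20,74,35,blue))
E
```

```text
33.1333
(array([563.5, 407.8]), array([562.2, 401. ,  42.7]), 119) [63.9995899  77.73507317 79.84396592 82.20393483]
(array([564.9, 404.9]), array([24.3, 33.9]), (202.41, 161.45))
```

Call:
step_arm:
  steps:
    - [0.29,0.266,0,0,0,0,0.5]
    - [0.29,0.266,0,0,0,0,0.5]
    - [0.29,0.266,0,0,0,0,0.5]
    - [0.29,0.266,0,0,0,0,0.5]
    - [0.29,0.266,0,0,0,0,0.5]
    - [0.29,0.266,0,0,0,0,0.5]
    - [0.29,0.266,0,0,0,0,0.5]
    - [0.29,0.266,0,0,0,0,0.5]
    - [0.29,0.266,0,0,0,0,0.5]
    - [0.29,0.266,0,0,0,0,0.5]

```text
t: 33.97
ee_pos: [561.5, 397.5, 155.1]
ee_rot: [[0.001, 1.0, 0.0], [1.0, -0.001, 0.0], [0.0, 0.0, -1.0]]
ft_force: [-0.7, 0.7, -0.6]
gripper_width: 58.3
grasp_force: 30.1
```

Call:
step_arm:
  steps:
    - [0,0,0,0,0,0,0.5]
    - [0,0,0,0,0,0,0.5]
    - [0,0,0.04,0,0,0,0.5]
    - [0,0,0.08,0,0,0,0.5]
    - [0,0,0.11,0,0,0,0.5]
    - [0,0,0.13,0,0,0,0.5]
    - [0,0,0.14,0,0,0,0.5]
    - [0,0,0.14,0,0,0,0.5]
    - [0,0,0.14,0,0,0,0.5]
    - [0,0,0.14,0,0,0,0.5]

```text
t: 34.8
ee_pos: [562.7, 398.7, 86.0]
ee_rot: [[0.0, 1.0, 0.002], [1.0, -0.0, 0.001], [0.001, 0.002, -1.0]]
ft_force: [-0.0, 0.1, -0.9]
gripper_width: 58.0
grasp_force: 30.1
```

Call:
step_arm:
  steps:
    - [0,0,0.01,0,0,0,0.5]
    - [0,0,0.02,0,0,0,0.5]
    - [0,0,0.028,0,0,0,0.5]
    - [0,0,0.028,0,0,0,0.5]
    - [0,0,0.028,0,0,0,0.5]
    - [0,0,0.028,0,0,0,0.5]

```text
t: 35.3
ee_pos: [561.9, 398.2, 70.5]
ee_rot: [[-0.0, 1.0, -0.0], [1.0, 0.0, -0.0], [-0.0, -0.0, -1.0]]
ft_force: [0.0, 0.9, -1.2]
gripper_width: 58.2
grasp_force: 30.1
```

Call:
step_arm:
  steps:
    - [0,0,0.005,0,0,0,0.5]
    - [0,0,0.01,0,0,0,0.5]
    - [0,0,0.01,0,0,0,0.5]
    - [0,0,0.01,0,0,0,0.5]
    - [0,0,0.01,0,0,0,0.5]

```text
t: 35.72
ee_pos: [561.9, 398.2, 65.6]
ee_rot: [[0.0, 1.0, -0.0], [1.0, -0.0, -0.0], [-0.0, -0.0, -1.0]]
ft_force: [-0.3, 0.3, -0.1]
gripper_width: 58.2
grasp_force: 30.1
```

No contact force so far, with the shell's underside near 61 mm and around the vitreous. I continue down.

Call:
step_arm:
  steps:
    - [0,0,0.004,0,0,0,0.5]
    - [0,0,0.008,0,0,0,0.5]
    - [0,0,0.008,0,0,0,0.5]
    - [0,0,0.008,0,0,0,0.5]

```text
t: 36.05
ee_pos: [561.8, 398.1, 61.3]
ee_rot: [[0.0, 1.0, -0.0], [1.0, -0.0, -0.0], [-0.0, -0.0, -1.0]]
ft_force: [1.3, -0.3, -0.1]
gripper_width: 58.1
grasp_force: 30.1
```

Call:
step_arm:
  steps:
    - [0,0,0.003,0,0,0,0.5]
    - [0,0,0.006,0,0,0,0.5]
    - [0,0,0.006,0,0,0,0.5]
    - [0,0,0.006,0,0,0,0.5]

```text
t: 36.38
ee_pos: [561.8, 398.2, 58.4]
ee_rot: [[0.0, 1.0, -0.0], [1.0, -0.0, -0.0], [-0.0, -0.0, -1.0]]
ft_force: [1.1, -0.4, -0.3]
gripper_width: 58.2
grasp_force: 30.1
```

Call:
step_arm:
  steps:
    - [0,0,0.001,0,0,0,0.5]
    - [0,0,0.001,0,0,0,0.5]
    - [0,0,0.001,0,0,0,0.5]
    - [0,0,0.001,0,0,0,0.8]
    - [0,0,0.001,0,0,0,0.9]
    - [0,0,0.001,0,0,0,0.9]
    - [0,0,-0.05,0,0,0,0.9]
    - [0,0,-0.12,0,0,0,0.9]
    - [0,0,-0.2,0,0,0,0.9]
    - [0,0,-0.24,0,0,0,0.9]

```text
t: 37.22
ee_pos: [563.5, 399.2, 184.4]
ee_rot: [[0.0, 1.0, 0.005], [1.0, -0.0, 0.003], [0.003, 0.005, -1.0]]
ft_force: [0.9, 1.0, 0.4]
gripper_width: 83.3
grasp_force: 0.0
```

Call:
step_arm:
  steps:
    - [-0.4,-0.3,-0.04,0,0,0,0.9]
    - [-0.4,-0.3,-0.04,0,0,0,0.9]
    - [-0.4,-0.3,-0.04,0,0,0,0.9]
    - [-0.4,-0.3,-0.04,0,0,0,0.9]
    - [-0.4,-0.3,-0.04,0,0,0,0.9]
    - [-0.4,-0.3,-0.04,0,0,0,0.9]
    - [-0.4,-0.3,-0.04,0,0,0,0.9]
    - [-0.4,-0.3,-0.04,0,0,0,0.9]
    - [-0.4,-0.3,-0.04,0,0,0,0.9]

```text
t: 37.97
ee_pos: [412.7, 198.5, 199.5]
ee_rot: [[0.001, 1.0, 0.002], [1.0, -0.001, 0.001], [0.001, 0.002, -1.0]]
ft_force: [-0.4, -0.3, -0.0]
gripper_width: 84.0
grasp_force: 0.0
```

```bash
python3 - <<'E'
from h import *
b=snap('top'); a=snap('scene'); q=status.sense(); print(q['ee_pos'],q['t'])
c=cv2.resize(a['pixels'][140:190,240:300,::-1],(600,500),interpolation=cv2.INTER_CUBIC); 
cv2.imwrite('pics/c6.png',cv2.resize(np.hstack([c,cv2.resize(b['pixels'][140:190,180:240,::-1],(600,500),interpolation=cv2.INTER_CUBIC)]),(800,333)))
Q=zpts(b,206,164,16,55,120); print(disc(Q),np.percentile(Q[:,2],[5,50,95,99]))
Q=zpts(a,269,165,16,80,120); print(disc(Q),Q[:,2].max())
E
```

```text
[412.85921108 199.05868376 199.02948192] 38.0667
(array([556.8, 397.7]), array([561.4, 400.7,  59.8]), 497) [64.01818331 85.6845485  97.4327155  99.39876056]
(array([553.5, 392.2]), array([557.8, 391.1,  50.7]), 35) 94.07938628416036
```

View pics/c6.png

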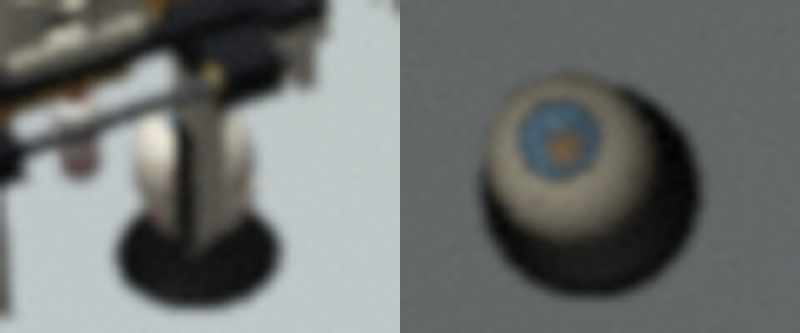

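The top view shows the eyeball closed: the shell is centred at right-panel (570,158), with its top about 97.5 mm up, and the brown lens is visible through the pupil. I'm handing it in.

```bash
python3 -c "
from station import close_job
print(close_job())"
```

```text
the job is handed in; nothing more can be done
None
```

The eye model is assembled and closed (vitreous body, brown lens, iris, front shell), and I handed the job in at about 38 s of the 99 s allowed; camera checks showed each part centred and at its home height, but no verdict came back.

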